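# Set the polariser ring to the red index and switch on the viewing lamp

## Task

On the polarised-light viewer, push the orange lever knob gently round its arc with the fingers until the lever's pointer stands at the red index mark on the scale, then press the green lamp button fully down with a fingertip and let it come up again. Do not pinch the knob or lift anything, do not shove the viewer along the bench, leave the dish lying on the window and leave the other things on the bench where they are.

Things in the scene. Friction and masses are not known exactly. Their poses are not given: they have to be found in the camera images.
- window (a point): Centre of the white round window of the viewer, on its surface, 35 mm above the bench; the ring's vertical axis passes through it. The viewer is a blue box 220 x 220 mm, its top 30 mm above the bench, standing loose on rubber feet (about 1.8 kg). Its x and y axes run along the box's sides, z up; -x is its front, towards the robot (turned up to 0.4 rad). Round it turns a black ring (outer radius 56 mm, top at 41.5 mm).
- knob (a point): Centre of the orange upright knob of the ring's lever: 12 to 14 mm across, from 35 to 74 mm above the bench (this point 58 mm above the bench), 85 mm from the ring's axis, joined to the ring by a thin steel rod (7 mm thick, centred 39 mm above the bench). Pushing it sideways along its arc turns the ring; it takes about 1.5 N and it stays where it is left.
- ring (a joint): Angle of the ring and lever in rad: 0 when the lever points to the viewer's front (-x of the viewer); it grows counter-clockwise seen from above, so that the knob moves from the left (+y of the viewer) over the front to the right (-y). Stops at -1.4 and 1.4. At the start it is on the left, -1.2 to -0.6.
- pointer (a point): End of the lever's white pointer, just outside the orange knob, 98 mm from the ring's axis and in line with the knob, close above the top of the box.
- red_mark (a point): Tip of the red triangular index on the white scale, 98 mm from the ring's axis, flat on the top of the box (31 mm above the bench). It cannot be moved by hand; its place on the scale differs from start to start, always to the right of where the lever starts (0.5 to 2.2 rad further on).
- lever: The lever (rod, orange knob and pointer), fixed to the ring; its origin lies on the ring's axis and its -x axis points along the lever, z up. It is to be pushed with less than 18 N and not squeezed.
- lamp_top (a point): Centre of the top of the green round lamp button (26 mm across), on the viewer's top at its rear left corner; its top face points up.
- lamp (a joint): Travel of the lamp button in m: 0 up, 0.006 fully down; a spring brings it back, fully down takes about 4 N.
- dish: A small round white covered dish, 58 mm across, 15 mm high, loose on the window; origin at the centre of its underside. A bystander.
- slide_pack: A green and white box of slides, 35 x 86 x 29 mm, loose on the bench at the left; origin at the centre of its underside. A bystander.
- beaker: A plastic beaker, 65 mm across, 76 mm high, loose on the bench at the right; origin at the centre of its underside. A bystander.
- cassette_pink: A pink flat tissue cassette, 41 x 28 x 6 mm, loose on the bench at the right; origin at the centre of its underside. A bystander.
- cassette_blue: A blue flat tissue cassette, 41 x 28 x 6 mm, loose on the bench at the right; origin at the centre of its underside. A bystander.
- marker: A marker pen with a black cap, 11 x 124 x 12 mm, loose on the bench at the far left; origin at the centre of its underside. A bystander.

How it is judged:
By the outcome, as a careful person would: the job done as asked, in the order asked, and still so for the second after the job is handed in, with the robot touching nothing.
It also fails if it takes over 48 s, if anything falls off the work surface, if the arm or the gripper's body presses on something with over 40 N, if the wrist force passes 120 N, or if a joint passes its speed limit or range.

## Robot

A 7-joint arm with a two-finger parallel gripper is mounted at the origin on a cart in front of the work surface, level with it; the furniture and walls round the work are solid. World frame = base frame: x ahead of the robot, y to its left, z up, the work surface at z = 0. Lengths are in m, angles in rad, forces in N, time in s.
With the tool pointing down it reaches from about 0.425 to 0.875 m from the base axis. Payload 4.7 kg.
Tool frame: the origin (TCP) lies midway between the tips of the shut fingers; the grasp point (between the pads) lies 19 mm behind it; x points along the fingers, z is the direction in which the jaws open and shut, and the axes are right-handed (so a half turn about x gives the same grasp; the last joint's range is limited). The gripper opens to 87 mm and grips with 3 to 60 N. Pads are 19 mm wide; open, the fingers measure 117 mm over their backs; the gripper's body (75 mm by 190 mm) begins 51 mm behind the grasp point.
Start: joints at [-1.203, 0.321, -0.07, 1.45, 0.023, 1.371, -0.057], TCP at [0.225, 0.61, 0.223] pointing down, gripper open.
Joint ranges: [-2.86, 2.86], [-0.3, 2.09], [-1.38, 1.24], [0.06, 2.45], [-1.56, 4.7], [0.09, 2.05], [-2.69, 2.69]. Speed limits (rad/s): [2.57, 2.57, 3.14, 3.14, 3.14, 3.14, 3.14].

## Interface

Orientations are given as a rotation vector (axis times angle).
In Python, from bench import ctrl gives the robot as it stands.
- The arm moves only by the shell command python3 -m pendant 'ROWS' [OPENING] [FORCE]. ROWS is JSON, a list of rows, each an object with "travel": the shift along the tool's x, y, z in m, a list of three; "twist": the turn about the tool's x in rad. In form: [{"travel": [x, y, z], "twist": twist}, ...]. A call has 1 to 10 rows; each row is the pose to reach, as a shift and turn from the pose measured when the call began, along the tool's axes at that moment; what a row does not reach only later rows make up. A row lasts 1/8 s, in which the tool goes at most 62.5 mm and 10.7 degrees, less where a joint would pass 70% of its speed; a pose out of reach is approached as far as the arm can. A call with a gripper value outside its range is refused whole. OPENING is the opening, from -1 (shut) to 1 (fully open), so that 0 is half open, set as the call begins (- or left out, the last holds). The fingers move at their own pace and stop on an object; FORCE is the grip in N (left out, the last holds). Time passes only in rows, so rows that repeat a pose let the fingers close. It gives the time, the measured TCP pose, the force and the opening at its end, in the units of the state.
- ctrl.get_state(): the state, without advancing time (a new reading comes with each control period).
- ctrl.get_image(name): name is "scene" or "top" or "wrist"; returns the picture (420x560x3 uint8, red, green, blue); there is no depth.
- ctrl.camera_model(name): a dict with "K" (3x3 intrinsics, pixels), "rvec" (rotation vector, rad) and "tvec" (3), from world to camera coordinates, as OpenCV has them; the wrist camera has in their place "T_tool_cam" (4x4, takes a point from camera to tool coordinates, whose origin is the TCP and whose axes are the tool frame's). Camera axes: x right, y down, z forward; pixel columns grow to the right and rows downward; lengths in m; the calibration is good to about 2 mm. A picture is of the moment at which its call begins: read the wrist's pose just before it. camera_model takes no time and is no camera call.
- ctrl.close_job(): hands the job in, once; it reports no verdict.
The state is a dict: "time": time; "joint_positions": joint angles; "qd": joint speeds; "joint_torque": joint torques, N m; "position": TCP position; "tool_rot": TCP orientation; "ft_force": force on the tool from outside, world axes, zero at the start; "torque": the same for the moment, N m; "grip_width": opening from 0.0 (shut) to 1.0 (fully open).
Only numpy, scipy, OpenCV 4.12 (cv2) and the standard library are available. Lean on these libraries where they do the work, as an engineer would, in place of code of your own. Each camera call takes 0.05 s, during which the arm holds its last target.

## Working session

There is one attempt and no reset: what is moved stays moved. The work goes in short steps, Python scripts to look and compute and a shell command to move; the robot and the scene stay as the last step left them, time stands still between calls to the robot, and variables do not carry over. Pictures are saved under pics/ and viewed, and the job is handed in when it is done.

```bash
mkdir -p pics; ls; python3 - <<'E'
from bench import ctrl
import cv2
s=ctrl.get_state();print(s)
for n in("scene","top","wrist"):
    print(n,ctrl.camera_model(n))
    cv2.imwrite(f"pics/{n}0.png",ctrl.get_image(n)[:,:,::-1])
E
```

```text
pics
{'time': 0.0, 'joint_positions': array([-1.20286183,  0.32184723, -0.07009151,  1.45169092,  0.02261774,
        1.37079856, -0.05688625]), 'qd': array([-0.00217288,  0.00166055, -0.001009  , -0.00111885,  0.00058223,
        0.00136498,  0.00050883]), 'joint_torque': array([-8.29036526e-05, -4.91290820e+01, -4.04097531e-01, -3.12527168e+01,
       -6.40581502e-02,  4.36853862e-02,  1.88960403e-04]), 'position': array([0.22507734, 0.60918647, 0.22143786]), 'tool_rot': array([-0.94597557,  1.35762811,  0.9439746 ]), 'ft_force': array([-0.51713585, -0.0870578 ,  0.43449311]), 'torque': array([-0.03077199, -0.00506609,  0.04090616]), 'grip_width': 1.0035781894339029}
scene {'K': array([[386.67633809,   0.        , 273.39416875],
       [  0.        , 386.67633809, 211.48421513],
       [  0.        ,   0.        ,   1.        ]]), 'rvec': array([ 2.15717559, -0.96463601,  0.41690826]), 'tvec': array([-0.36775015,  0.31956247,  0.92598038])}
top {'K': array([[460.97113975,   0.        , 289.18416687],
       [  0.        , 460.97113975, 205.31843777],
       [  0.        ,   0.        ,   1.        ]]), 'rvec': array([ 2.09731914, -2.15610761,  0.18163361]), 'tvec': array([0.04147458, 0.57631757, 1.32465786])}
wrist {'K': array([[376.21538595,   0.        , 280.83920764],
       [  0.        , 376.21538595, 208.59433896],
       [  0.        ,   0.        ,   1.        ]]), 'T_tool_cam': array([[-2.69207760e-04, -2.70318498e-01,  9.62770916e-01,
        -1.62784365e-01],
       [-1.10255161e-03, -9.62770286e-01, -2.70318629e-01,
         7.32172567e-02],
       [ 9.99999356e-01, -1.13427650e-03, -3.88548627e-05,
        -1.70013048e-04],
       [ 0.00000000e+00,  0.00000000e+00,  0.00000000e+00,
         1.00000000e+00]])}
```

View pics/top0.png

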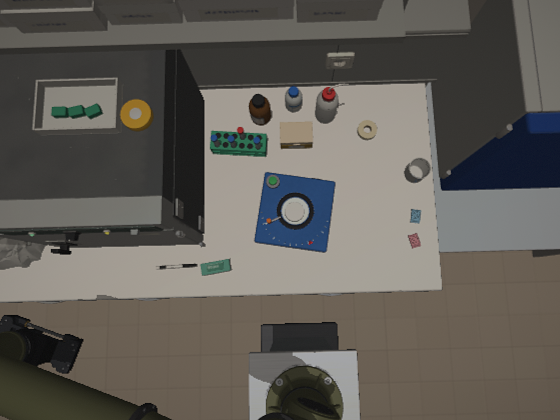

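View pics/scene0.png

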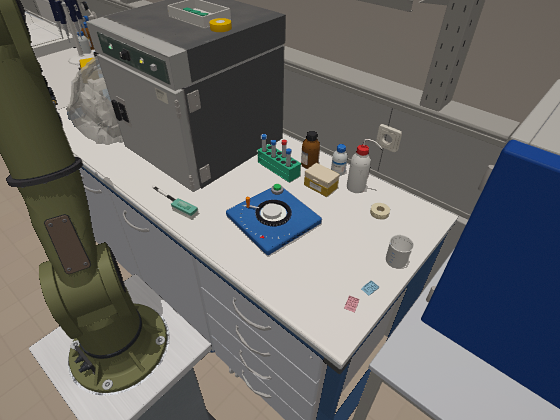

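View pics/wrist0.png

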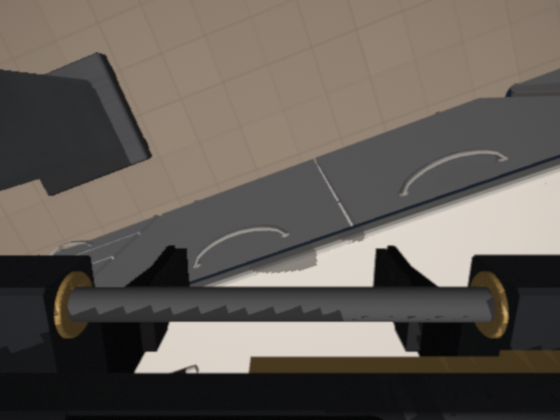

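The top view shows the viewer at about (295,211), the orange knob at about (268,221), the red mark at about (310,243) and the green lamp at (273,181). I'll measure these by colour.

```bash
cat > h.py <<'E'
import numpy as np,cv2
from bench import ctrl
from scipy.spatial.transform import Rotation as R
def cam(n,pose=None):
    m=ctrl.camera_model(n);K=m["K"]
    if n=="wrist":
        p,r=pose;T=np.eye(4);T[:3,:3]=R.from_rotvec(r).as_matrix();T[:3,3]=p
        M=T@m["T_tool_cam"];return K,M[:3,:3],M[:3,3]
    Rm=R.from_rotvec(m["rvec"]).as_matrix();return K,Rm.T,-Rm.T@m["tvec"]
def ray(c,uv,z):
    K,Rm,o=c;d=Rm@np.linalg.inv(K)@np.array([uv[0],uv[1],1.]);return o+d*(z-o[2])/d[2]
def proj(c,X):
    K,Rm,o=c;q=K@(Rm.T@(np.array(X)-o));return q[:2]/q[2]
def blobs(mask,mn=2):
    n,l,s,c=cv2.connectedComponentsWithStats(mask.astype(np.uint8));return [(s[i,4],tuple(c[i].round(1)),tuple(s[i,:4])) for i in range(1,n) if s[i,4]>=mn]
E
python3 - <<'E'
from h import *
for n,(x0,y0,x1,y1) in (("top",(245,165,345,260)),("scene",(215,170,330,255))):
    im=cv2.imread(f"pics/{n}0.png");c=cam(n)
    cr=im[y0:y1,x0:x1];cv2.imwrite(f"pics/{n}0c.png",cv2.resize(cr,None,fx=6,fy=6,interpolation=cv2.INTER_CUBIC)[:600,:800])
    h=cv2.cvtColor(cr,cv2.COLOR_BGR2HSV);H,S,V=[h[...,i].astype(int) for i in range(3)]
    off=np.array([x0,y0])
    for nm,m,z in (("red",((H<5)|(H>172))&(S>120)&(V>70),.031),("orange",(H>=6)&(H<20)&(S>150)&(V>90),.070),("green",(H>45)&(H<85)&(S>90),.037),("blue",(H>100)&(H<125)&(S>120),.03),("white",(S<40)&(V>150),.05)):
        for a,u,bb in blobs(m,4): print(n,nm,a,np.array(u)+off,bb,ray(c,np.array(u)+off,z).round(4))
E
```

```text
top red 10 [310.  242.3] (np.int32(64), np.int32(76), np.int32(4), np.int32(4)) [ 0.467  -0.0335  0.031 ]
top orange 13 [268.4 220.4] (np.int32(22), np.int32(54), np.int32(4), np.int32(4)) [0.5308 0.0875 0.07  ]
top green 52 [272.4 180.4] (np.int32(24), np.int32(12), np.int32(8), np.int32(8)) [0.6582 0.0746 0.037 ]
top blue 3631 [296.  212.7] (np.int32(10), np.int32(8), np.int32(80), np.int32(79)) [0.5577 0.0056 0.03  ]
top blue 5 [294. 196.] (np.int32(47), np.int32(31), np.int32(5), np.int32(1)) [0.6093 0.0102 0.03  ]
top blue 7 [306.4 202.3] (np.int32(60), np.int32(35), np.int32(4), np.int32(6)) [ 0.5888 -0.0268  0.03  ]
top blue 8 [309.  210.5] (np.int32(64), np.int32(42), np.int32(1), np.int32(8)) [ 0.5634 -0.0339  0.03  ]
top blue 4 [303.5 222. ] (np.int32(57), np.int32(56), np.int32(4), np.int32(3)) [ 0.5288 -0.0161  0.03  ]
top white 4167 [294. 212.] (np.int32(0), np.int32(0), np.int32(100), np.int32(95)) [0.5568 0.0117 0.05  ]
top white 499 [294.7 210.1] (np.int32(37), np.int32(33), np.int32(26), np.int32(26)) [0.5625 0.0095 0.05  ]
scene red 6 [261.8 236.7] (np.int32(45), np.int32(66), np.int32(4), np.int32(2)) [ 0.4645 -0.0319  0.031 ]
scene orange 33 [247.5 201.1] (np.int32(31), np.int32(27), np.int32(4), np.int32(11)) [0.519  0.0785 0.07  ]
scene green 220 [287.3 174. ] (np.int32(56), np.int32(0), np.int32(29), np.int32(12)) [0.7386 0.1022 0.037 ]
scene green 39 [276.9 186.6] (np.int32(59), np.int32(14), np.int32(7), np.int32(6)) [0.6626 0.0836 0.037 ]
scene blue 2714 [273.6 221. ] (np.int32(11), np.int32(18), np.int32(95), np.int32(67)) [ 0.5377 -0.0132  0.03  ]
scene white 5022 [266.3 212.9] (np.int32(0), np.int32(0), np.int32(115), np.int32(85)) [0.534  0.0136 0.05  ]
scene white 13 [253.5 206.2] (np.int32(35), np.int32(35), np.int32(9), np.int32(3)) [0.5298 0.0641 0.05  ]
scene white 291 [273.2 211.4] (np.int32(46), np.int32(34), np.int32(26), np.int32(17)) [0.5532 0.0023 0.05  ]
```

```bash
python3 - <<'E'
from h import *
c=cam("top")
print("oven corner",ray(c,(204,243),0),ray(c,(165,228),.4)); print("rack",ray(c,(210,155),.04),ray(c,(267,155),.04),"bottle",ray(c,(259,122),.02))
print(ray(c,(230,268),.03),ray(c,(296,147),.03))
im=cv2.imread("pics/top0.png");h=cv2.cvtColor(im,cv2.COLOR_BGR2HSV)
m=((h[...,0]>100)&(h[...,0]<125)&(h[...,1]>120)).astype(np.uint8);m[:165]=0;m[260:]=0;m[:,:245]=0;m[:,345:]=0
r=cv2.minAreaRect(np.argwhere(m)[:,::-1].astype(np.float32));P=[ray(c,p,.03)[:2] for p in cv2.boxPoints(r)];print(np.round(P,4),np.mean(P,0))
s=ctrl.get_state();print(R.from_rotvec(s["tool_rot"]).as_matrix().round(3))
E
```

```text
oven corner [0.4767455  0.28911782 0.        ] [0.47225993 0.29898421 0.4       ]
rack [0.74303224 0.26450682 0.04      ] [0.73790726 0.0893972  0.04      ] bottle [0.85236051 0.1136397  0.02      ]
[0.39744716 0.20590537 0.03      ] [ 7.6389674e-01 -4.6835315e-04  3.0000000e-02]
[[ 0.4746  0.133 ]
 [ 0.6892  0.0993]
 [ 0.651  -0.117 ]
 [ 0.4385 -0.0778]] [0.56333341 0.00937061]
[[-0.    -0.938  0.346]
 [-0.001  0.346  0.938]
 [-1.    -0.    -0.001]]
```

View pics/top0c.png

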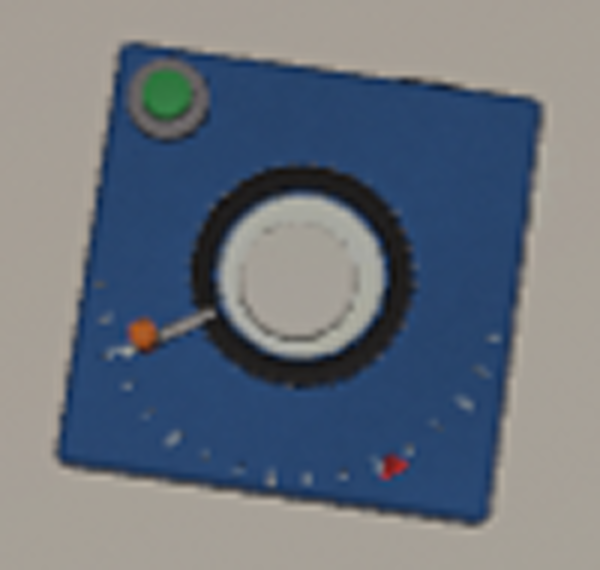

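```bash
python3 -m pendant '[{"travel":[-0.01,-0.03,-0.05],"twist":0},{"travel":[-0.02,-0.06,-0.1],"twist":0},{"travel":[-0.03,-0.09,-0.15],"twist":0},{"travel":[-0.04,-0.122,-0.2],"twist":0},{"travel":[-0.04,-0.165,-0.235],"twist":0},{"travel":[-0.04,-0.205,-0.27],"twist":0},{"travel":[-0.04,-0.245,-0.305],"twist":0},{"travel":[-0.04,-0.285,-0.34],"twist":0},{"travel":[-0.04,-0.325,-0.375],"twist":0},{"travel":[-0.04,-0.369,-0.407],"twist":0}]' -1; python3 -m pendant '[{"travel":[0,-0.05,-0.01],"twist":0},{"travel":[0,-0.1,-0.02],"twist":0},{"travel":[0,-0.15,-0.03],"twist":0},{"travel":[0,-0.205,-0.04],"twist":0},{"travel":[0,-0.205,-0.04],"twist":0},{"travel":[0,-0.205,-0.04],"twist":0}]'; python3 - <<'E'
from h import *
s=ctrl.get_state();print(s["time"],s["position"],s["tool_rot"],s["ft_force"],s["joint_positions"].round(2))
np.save("p1.npy",np.r_[s["position"],s["tool_rot"]])
cv2.imwrite("pics/w1.png",ctrl.get_image("wrist")[:,:,::-1])
E
```

```text
time: 1.4
position: [0.4306, 0.0981, 0.2623]
tool_rot: [-0.945, 1.356, 0.945]
ft_force: [0.7, 0.7, -1.4]
grip_width: 0.019
time: 2.15
position: [0.6085, -0.01, 0.2618]
tool_rot: [-0.945, 1.358, 0.946]
ft_force: [-0.3, -0.1, 0.1]
grip_width: 0.008
2.15 [ 0.60848189 -0.01003495  0.26176038] [-0.94464264  1.35796737  0.94556792] [-0.27376978 -0.10633074  0.13167906] [-0.57  0.25  0.66  1.52 -0.15  1.43  1.31]
```

View pics/w1.png

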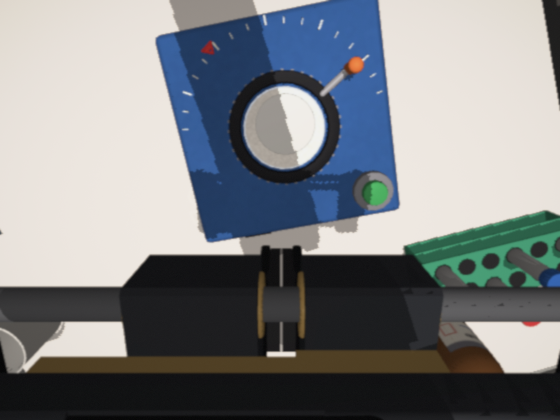

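The wrist view shows the red mark at about (209,48), knob (355,65), ring centre (285,126) and lamp (375,192).

```bash
cat > meas.py <<'E'
from h import *
import sys
def meas(imf,pf,x1=400):
    im=cv2.imread(imf);p=np.load(pf);c=cam("wrist",(p[:3],p[3:]))
    h=cv2.cvtColor(im,cv2.COLOR_BGR2HSV);H,S,V=[h[...,i].astype(int) for i in range(3)]
    ok=np.zeros(H.shape,bool);ok[:250,150:x1]=1
    out={}
    for nm,m,z in (("red",((H<4)|(H>172))&(S>120)&(V>60),.031),("orange",(H>=5)&(H<20)&(S>150)&(V>90),.072),("green",(H>45)&(H<85)&(S>110),.037),("blue",(H>100)&(H<125)&(S>110)&(V>40),.03)):
        b=max(blobs(m&ok,5),default=None,key=lambda t:t[0])
        if b is None: print(nm,None);continue
        out[nm]=ray(c,b[1],z);print(nm,b,out[nm].round(4))
    return im,c,out,(H,S,V)
if __name__=="__main__":
    im,c,o,(H,S,V)=meas("pics/w1.png","p1.npy")
    m=((V<45)).astype(np.uint8);m[:60]=0;m[190:]=0;m[:,:220]=0;m[:,350:]=0
    cs,_=cv2.findContours(m,cv2.RETR_EXTERNAL,cv2.CHAIN_APPROX_NONE);k=max(cs,key=cv2.contourArea);e=cv2.fitEllipse(cv2.convexHull(k));print("ring",e,ray(c,e[0],.0415))
    cr=im[0:250,150:410];cv2.imwrite("pics/w1c.png",cv2.resize(cr,None,fx=2.4,fy=2.4,interpolation=cv2.INTER_CUBIC))
    w=((S<40)&(V>60)).astype(np.uint8);w[:70]=0;w[180:]=0;w[:,:235]=0;w[:,:]*=1;w[:,335:]=0
    cs,_=cv2.findContours(w,cv2.RETR_EXTERNAL,cv2.CHAIN_APPROX_NONE)
    for k in cs:
        if cv2.contourArea(k)>1000: e=cv2.fitEllipse(cv2.convexHull(k));print("win",e,ray(c,e[0],.035))
    for uv in ((157,38),(377,-2),(399,207),(208,241)): print(ray(c,uv,.03).round(4))
E
python3 meas.py
```

```text
red (np.int32(94), (np.float64(208.1), np.float64(48.3)), (np.int32(202), np.int32(41), np.int32(12), np.int32(13))) [ 0.4669 -0.0334  0.031 ]
orange (np.int32(194), (np.float64(354.4), np.float64(64.9)), (np.int32(345), np.int32(57), np.int32(18), np.int32(16))) [0.5317 0.087  0.072 ]
green (np.int32(459), (np.float64(374.6), np.float64(192.4)), (np.int32(363), np.int32(181), np.int32(25), np.int32(24))) [0.6591 0.0764 0.037 ]
blue (np.int32(32449), (np.float64(279.7), np.float64(113.4)), (np.int32(157), np.int32(0), np.int32(242), np.int32(241))) [0.5485 0.0105 0.03  ]
ring ((283.380126953125, 127.13080596923828), (108.88231658935547, 111.11972045898438), 152.36492919921875) [0.56199362 0.00944018 0.0415    ]
win ((283.72381591796875, 127.13964080810547), (80.71097564697266, 82.43804931640625), 178.88107299804688) [0.56249527 0.00966509 0.035     ]
[ 0.441  -0.0762  0.03  ]
[0.4816 0.1331 0.03  ]
[0.6861 0.0978 0.03  ]
[ 0.6502 -0.1126  0.03  ]
```

View pics/w1c.png

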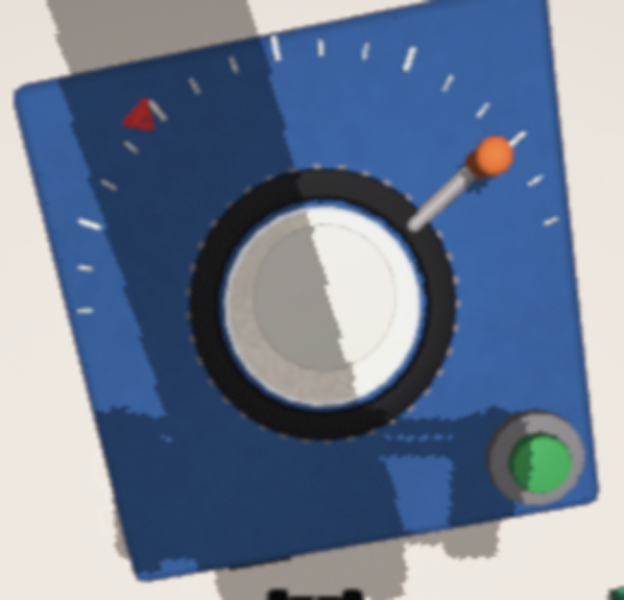

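```bash
python3 -m pendant '[{"travel":[0,0.013,0.014],"twist":0.17},{"travel":[0,0.026,0.028],"twist":0.35},{"travel":[0.03,0.039,0.042],"twist":0.53},{"travel":[0.06,0.052,0.056],"twist":0.71},{"travel":[0.09,0.066,0.07],"twist":0.89},{"travel":[0.11,0.079,0.084],"twist":1.06},{"travel":[0.11,0.079,0.084],"twist":1.06},{"travel":[0.11,0.079,0.084],"twist":1.06}]'; cat > look.py <<'E'
from h import *
import sys
k=sys.argv[1];s=ctrl.get_state();M=R.from_rotvec(s["tool_rot"]).as_matrix()
print(s["time"],s["position"].round(4),"yang",np.degrees(np.arctan2(M[1,1],M[0,1])).round(2),s["ft_force"].round(2))
np.save(f"p{k}.npy",np.r_[s["position"],s["tool_rot"]]);cv2.imwrite(f"pics/w{k}.png",ctrl.get_image("wrist")[:,:,::-1])
E
python3 look.py 2
```

```text
time: 3.2
position: [0.5636, 0.0966, 0.154]
tool_rot: [-0.126, 1.566, 0.128]
ft_force: [-0.5, -0.2, 1.0]
grip_width: 0.002
3.2 [0.5636 0.0966 0.154 ] yang 99.26 [-0.47 -0.23  0.97]
```

View pics/w2.png

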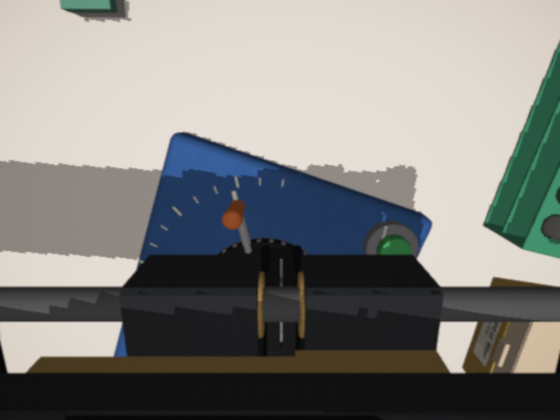

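The knob at (232,215) lies left of the fingers, as planned, so I'll descend beside it.

```bash
python3 -m pendant '[{"travel":[0.04,0,0],"twist":0},{"travel":[0.08,0,0],"twist":0},{"travel":[0.1,0,0],"twist":0},{"travel":[0.1,0,0],"twist":0},{"travel":[0.1,0,0],"twist":0}]';python3 look.py 3
```

```text
time: 3.88
position: [0.5656, 0.0961, 0.0558]
tool_rot: [-0.124, 1.563, 0.127]
ft_force: [0.8, -0.5, -0.2]
grip_width: 0.008
3.875 [0.5656 0.0961 0.0558] yang 99.16 [ 0.84 -0.46 -0.21]
```

View pics/w3.png

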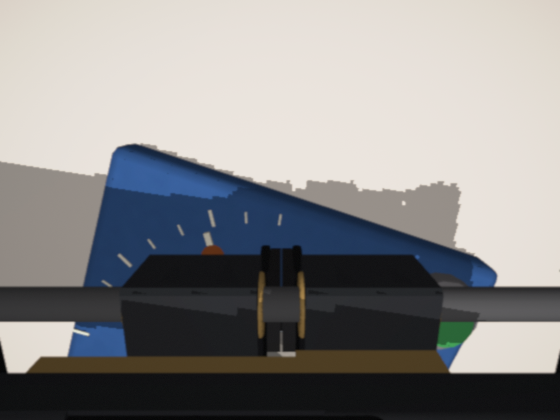

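```bash
cat > arc.py <<'E'
from h import *
import sys
# args: start.. list of theta deg ; off mm
off=float(sys.argv[1])/1000;C=np.array([.562,.0095]);zt=float(sys.argv[2])
s=ctrl.get_state();M=R.from_rotvec(s["tool_rot"]).as_matrix();a=np.arctan2(M[1,1],M[0,1])
for t in map(float,sys.argv[3:]):
    q=np.radians(t);r=np.array([np.cos(q),np.sin(q)]);tt=np.array([-r[1],r[0]])
    P=np.r_[C+.085*r-off*tt,zt];print(t,(M.T@(P-s["position"])).round(4),"twist",round(a-q,3))
E
python3 arc.py 16 .053 104 109 114 119 124 129 134 139
```

```text
104.0 [ 0.0029  0.0009 -0.0087] twist -0.084
109.0 [ 0.0029  0.0014 -0.0162] twist -0.172
114.0 [ 0.0029  0.0011 -0.0238] twist -0.259
119.0 [ 0.0028  0.0003 -0.0313] twist -0.346
124.0 [ 0.0028 -0.0013 -0.0387] twist -0.433
129.0 [ 0.0027 -0.0034 -0.0459] twist -0.521
134.0 [ 0.0027 -0.0062 -0.0529] twist -0.608
139.0 [ 0.0027 -0.0096 -0.0596] twist -0.695
```

```bash
python3 -m pendant '[{"travel":[0.003,0.001,-0.009],"twist":-0.08},{"travel":[0.003,0.0015,-0.016],"twist":-0.17},{"travel":[0.003,0.001,-0.024],"twist":-0.26},{"travel":[0.003,0,-0.031],"twist":-0.35},{"travel":[0.003,-0.001,-0.039],"twist":-0.43},{"travel":[0.003,-0.003,-0.046],"twist":-0.52},{"travel":[0.003,-0.006,-0.053],"twist":-0.61},{"travel":[0.003,-0.0095,-0.06],"twist":-0.695},{"travel":[0.003,-0.0095,-0.06],"twist":-0.695}]';python3 look.py 4; python3 arc.py 16 .053 144 149 154 159 164 169 174 179 184
```

```text
time: 5.05
position: [0.509, 0.0775, 0.0541]
tool_rot: [-0.666, 1.458, 0.666]
ft_force: [0.6, -0.6, 0.2]
grip_width: 0.006
5.05 [0.509  0.0775 0.0541] yang 138.92 [ 0.59 -0.64  0.16]
144.0 [ 0.0008  0.0013 -0.008 ] twist -0.089
149.0 [ 0.0007  0.0017 -0.0155] twist -0.177
154.0 [ 0.0007  0.0014 -0.0231] twist -0.264
159.0 [ 0.0006  0.0005 -0.0306] twist -0.351
164.0 [ 0.0006 -0.001  -0.0379] twist -0.438
169.0 [ 0.0006 -0.0032 -0.0452] twist -0.526
174.0 [ 0.0005 -0.006  -0.0522] twist -0.613
179.0 [ 0.0005 -0.0095 -0.0589] twist -0.7
184.0 [ 0.0004 -0.0135 -0.0653] twist -0.787
```

View pics/w4.png

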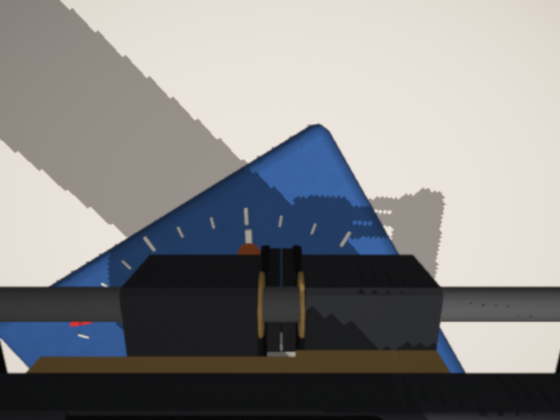

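The knob at (249,248) is now against the fingers and the pointer is at (248,237), so the lever is following. Continuing.

```bash
python3 -m pendant '[{"travel":[0.001,0.001,-0.008],"twist":-0.09},{"travel":[0.001,0.0015,-0.0155],"twist":-0.18},{"travel":[0.001,0.0015,-0.023],"twist":-0.265},{"travel":[0.001,0.0005,-0.0305],"twist":-0.35},{"travel":[0.001,-0.001,-0.038],"twist":-0.44},{"travel":[0.001,-0.003,-0.045],"twist":-0.525},{"travel":[0.001,-0.006,-0.052],"twist":-0.61},{"travel":[0.001,-0.0095,-0.059],"twist":-0.7},{"travel":[0.001,-0.0135,-0.065],"twist":-0.79},{"travel":[0.001,-0.0135,-0.065],"twist":-0.79}]';python3 look.py 5; python3 arc.py 16 .053 184 187 190 193 196 199 202 205
python3 - <<'E'
from h import *
p=np.load("p4.npy");c=cam("wrist",(p[:3],p[3:]));P=ray(c,(248,233),.032)[:2]-[.562,.0095];print(np.degrees(np.arctan2(P[1],P[0])),np.linalg.norm(P))
E
```

```text
time: 6.35
position: [0.4769, 0.0195, 0.053]
tool_rot: [-1.261, 1.167, 1.256]
ft_force: [1.1, -0.0, 0.8]
grip_width: 0.008
6.35 [0.4769 0.0195 0.053 ] yang -176.02 [ 1.14 -0.    0.78]
184.0 [-0.0002  0.0007 -0.0001] twist -6.283
187.0 [-0.0002  0.0014 -0.0046] twist -6.336
190.0 [-0.0003  0.0019 -0.0091] twist -6.388
193.0 [-0.0003  0.0021 -0.0136] twist -6.441
196.0 [-0.0003  0.0022 -0.0182] twist -6.493
199.0 [-0.0003  0.0019 -0.0227] twist -6.545
202.0 [-0.0003  0.0015 -0.0272] twist -6.598
205.0 [-0.0003  0.0008 -0.0317] twist -6.65
139.5247436073694 0.09291723696038168
```

View pics/w5.png

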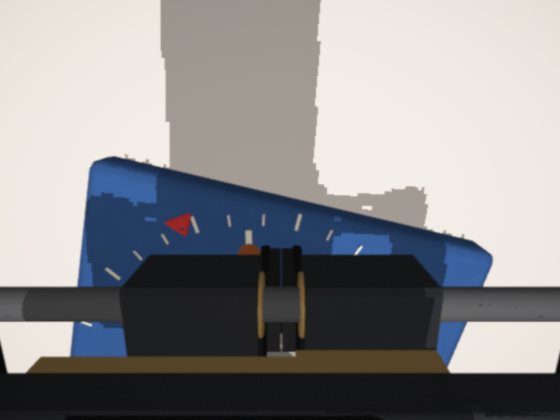

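```bash
cat > ang.py <<'E'
from h import *
import sys
k=sys.argv[1];im=cv2.imread(f"pics/w{k}.png");p=np.load(f"p{k}.npy");c=cam("wrist",(p[:3],p[3:]));C=np.array([.562,.0095])
h=cv2.cvtColor(im,cv2.COLOR_BGR2HSV);H,S,V=[h[...,i].astype(int) for i in range(3)]
def ang(uv,z):
    d=ray(c,uv,z)[:2]-C;return np.degrees(np.arctan2(d[1],d[0]))%360,np.linalg.norm(d)
m=((H<5)|(H>172))&(S>140)&(V>60);m[252:]=0;b=blobs(m,15)
for x in b: print("red",x,ang(x[1],.031))
if b:
    tri=cv2.minEnclosingTriangle(np.argwhere(m)[:,::-1].astype(np.float32))[1][:,0]
    for t in tri: print(" vert",t.round(1),ang(t,.031))
w=(S<70)&(V>110);w[252:]=0
for x in blobs(w,8):
    if x[0]<400:
        print("white",x,*[np.round(v,4) for v in ang(x[1],.032)])
print("pix of C",proj(c,[*C,.032]))
cv2.imwrite(f"pics/w{k}c.png",cv2.resize(im[190:270,130:330],None,fx=4,fy=4,interpolation=cv2.INTER_CUBIC))
E
python3 ang.py 5;
```

```text
red (np.int32(310), (np.float64(179.9), np.float64(223.5)), (np.int32(166), np.int32(214), np.int32(25), np.int32(22))) (np.float64(204.48766246273792), np.float64(0.10423720655700806))
 vert [162.6 222.4] (np.float64(208.75198921787), np.float64(0.10821227182011192))
 vert [186.1 236.5] (np.float64(204.47071783132515), np.float64(0.09663651756533795))
 vert [191.1 211.7] (np.float64(200.25849713553052), np.float64(0.1082850747476216))
white (np.int32(37), (np.float64(228.6), np.float64(220.4)), (np.int32(227), np.int32(215), np.int32(4), np.int32(12))) 190.4215 0.1002
white (np.int32(35), (np.float64(263.0), np.float64(219.7)), (np.int32(262), np.int32(214), np.int32(3), np.int32(12))) 180.3464 0.1001
white (np.int32(76), (np.float64(297.7), np.float64(222.0)), (np.int32(294), np.int32(214), np.int32(8), np.int32(17))) 170.2519 0.1015
white (np.int32(78), (np.float64(194.4), np.float64(224.6)), (np.int32(191), np.int32(216), np.int32(9), np.int32(18))) 200.4906 0.1015
white (np.int32(98), (np.float64(248.2), np.float64(236.8)), (np.int32(245), np.int32(230), np.int32(8), np.int32(14))) 184.8968 0.0906
white (np.int32(37), (np.float64(329.0), np.float64(235.0)), (np.int32(326), np.int32(230), np.int32(7), np.int32(11))) 160.1731 0.1
white (np.int32(40), (np.float64(164.4), np.float64(238.6)), (np.int32(161), np.int32(234), np.int32(8), np.int32(11))) 210.5521 0.1003
white (np.int32(28), (np.float64(359.0), np.float64(248.4)), (np.int32(355), np.int32(245), np.int32(8), np.int32(7))) 150.14 0.1012
pix of C [254.57343063 382.41044116]
```

View pics/w5c.png

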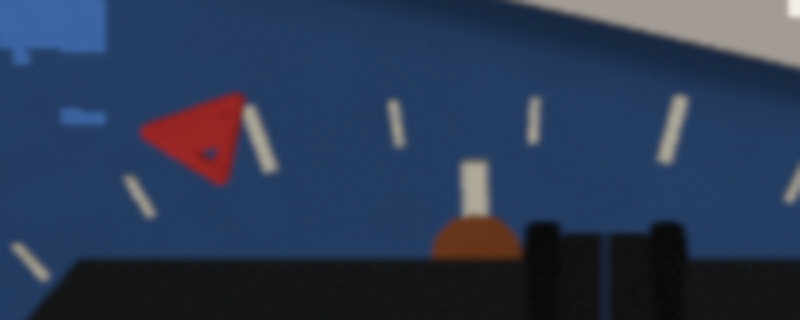

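The red tip is at 204.4° and the pointer at 184.9°, so about 19.5° remain. The ticks check out at 10° spacing. I'll go to 200° and measure again.

```bash
python3 -m pendant '[{"travel":[0,0.0015,-0.0045],"twist":-0.053},{"travel":[0,0.002,-0.009],"twist":-0.105},{"travel":[0,0.002,-0.0135],"twist":-0.158},{"travel":[0,0.002,-0.018],"twist":-0.21},{"travel":[0,0.002,-0.0227],"twist":-0.262},{"travel":[0,0.002,-0.0242],"twist":-0.28},{"travel":[0,0.002,-0.0242],"twist":-0.28},{"travel":[0,0.002,-0.0242],"twist":-0.28}]';python3 look.py 6;python3 ang.py 6; python3 arc.py 16 .053 200 201 202 203 204
```

```text
time: 7.4
position: [0.4765, -0.0043, 0.0527]
tool_rot: [-1.463, 1.016, 1.456]
ft_force: [1.2, 1.8, 0.1]
grip_width: 0.007
7.4 [ 0.4765 -0.0043  0.0527] yang -160.01 [1.23 1.83 0.05]
red (np.int32(315), (np.float64(234.4), np.float64(213.9)), (np.int32(221), np.int32(207), np.int32(27), np.int32(20))) (np.float64(204.46763631874998), np.float64(0.10417370668066885))
 vert [236.1 228.6] (np.float64(204.4828183773025), np.float64(0.09619854076203427))
 vert [248.1 207. ] (np.float64(200.54195024448492), np.float64(0.10751634374443773))
 vert [217.6 207. ] (np.float64(208.74115772211823), np.float64(0.10880058530433709))
white (np.int32(80), (np.float64(248.1), np.float64(218.7)), (np.int32(246), np.int32(210), np.int32(5), np.int32(18))) 200.6154 0.1016
white (np.int32(40), (np.float64(214.0), np.float64(224.2)), (np.int32(212), np.int32(219), np.int32(5), np.int32(12))) 210.6926 0.1004
white (np.int32(36), (np.float64(282.5), np.float64(224.0)), (np.int32(281), np.int32(219), np.int32(4), np.int32(11))) 190.5362 0.1001
white (np.int32(38), (np.float64(315.5), np.float64(232.0)), (np.i
[... 178 characters left out ...]
int32(11))) 220.7343 0.1005
white (np.int32(103), (np.float64(249.4), np.float64(238.6)), (np.int32(246), np.int32(232), np.int32(8), np.int32(14))) 200.4377 0.0908
white (np.int32(82), (np.float64(347.6), np.float64(242.7)), (np.int32(342), np.int32(235), np.int32(12), np.int32(16))) 170.3615 0.1017
white (np.int32(73), (np.float64(150.4), np.float64(244.1)), (np.int32(144), np.int32(237), np.int32(13), np.int32(15))) 230.7551 0.1022
pix of C [254.38743138 384.12414596]
200.0 [-0.0003 -0.0001 -0.0003] twist -6.283
201.0 [-0.0003  0.0002 -0.0017] twist -6.301
202.0 [-0.0003  0.0004 -0.0032] twist -6.318
203.0 [-0.0003  0.0006 -0.0047] twist -6.336
204.0 [-0.0003  0.0008 -0.0062] twist -6.353
```

View pics/w6c.png

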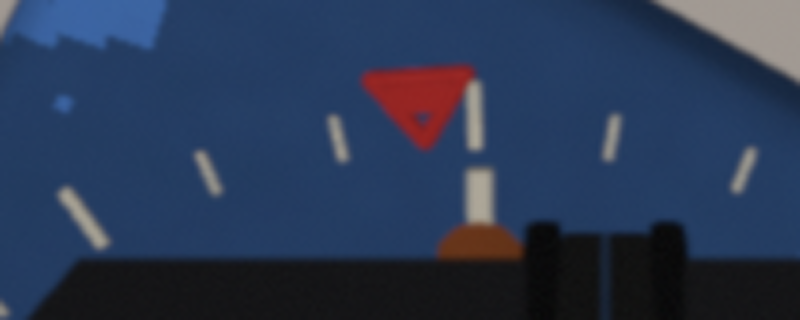

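```bash
python3 -m pendant '[{"travel":[0,0.0003,-0.002],"twist":-0.024},{"travel":[0,0.0006,-0.004],"twist":-0.048},{"travel":[0,0.0008,-0.006],"twist":-0.07},{"travel":[0,0.0008,-0.006],"twist":-0.07},{"travel":[0,0.0008,-0.006],"twist":-0.07}]';python3 look.py 7;python3 ang.py 7
```

```text
time: 8.07
position: [0.4778, -0.0106, 0.0527]
tool_rot: [-1.513, 0.974, 1.505]
ft_force: [0.3, -0.4, 1.0]
grip_width: 0.008
8.075 [ 0.4778 -0.0106  0.0527] yang -156.01 [ 0.27 -0.37  0.96]
red (np.int32(319), (np.float64(249.5), np.float64(213.5)), (np.int32(236), np.int32(207), np.int32(28), np.int32(20))) (np.float64(204.44904902652203), np.float64(0.10415068980704996))
 vert [249.9 227.8] (np.float64(204.48834442437737), np.float64(0.09643117699088227))
 vert [264.7 207. ] (np.float64(200.27825229281612), np.float64(0.1078162149243711))
 vert [234.2 207. ] (np.float64(208.50607666401896), np.float64(0.10794295585364591))
white (np.int32(73), (np.float64(262.9), np.float64(218.9)), (np.int32(261), np.int32(211), np.int32(5), np.int32(17))) 200.5996 0.1017
white (np.int32(40), (np.float64(228.2), np.float64(222.6)), (np.int32(226), np.int32(217), np.int32(5), np.int32(12))) 210.7236 0.1003
white (np.int32(37), (np.float64(296.5), np.float64(226.8)), (np.int32(294), np.int32(221), np.int32(6), np.int32(12))) 190.578 0.1
white (np.int32(35), (np.float64(194.7), np.float64(228.8)), (np.int32(192), np.int32(224), np.int32(6), np.int32(11))) 220.8145 0.1006
white (np.int32(73), (np.float64(162.5), np.float64(237.9)), (np.int32(157), np.int32(231), np.int32(12), np.int32(15))) 230.778 0.1023
white (np.int32(93), (np.float64(249.0), np.float64(238.7)), (np.int32(246), np.int32(232), np.int32(7), np.int32(14))) 204.8333 0.0908
white (np.int32(35), (np.float64(328.6), np.float64(236.9)), (np.int32(326), np.int32(232), np.int32(7), np.int32(11))) 180.507 0.1
white (np.int32(48), (np.float64(361.3), np.float64(247.2)), (np.int32(356), np.int32(243), np.int32(10), np.int32(9))) 170.4055 0.1033
pix of C [255.09912134 384.29807257]
```

View pics/w7c.png

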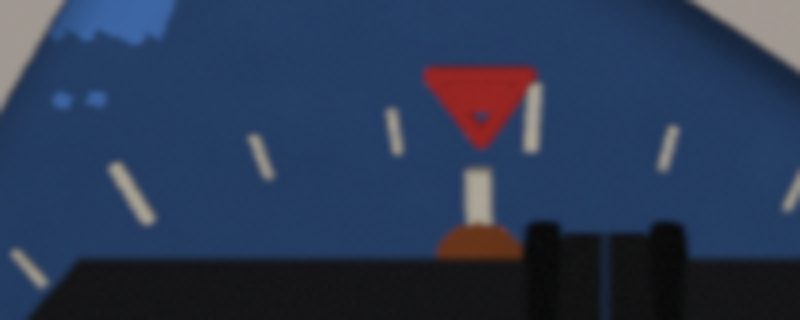

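The pointer at 204.8° stands at the red tip at 204.5°. Next I'll back off, rise and check from above.

```bash
python3 -m pendant '[{"travel":[0,0,0.008],"twist":0},{"travel":[0,0,0.02],"twist":0},{"travel":[-0.03,0,0.02],"twist":0},{"travel":[-0.08,0,0.02],"twist":0},{"travel":[-0.13,0,0.02],"twist":0.15},{"travel":[-0.17,-0.03,0],"twist":0.3},{"travel":[-0.207,-0.07,-0.02],"twist":0.46},{"travel":[-0.207,-0.121,-0.053],"twist":0.62},{"travel":[-0.207,-0.121,-0.053],"twist":0.77},{"travel":[-0.207,-0.121,-0.053],"twist":0.77}]'; python3 -m pendant '[{"travel":[0,0,0],"twist":0}]';python3 look.py 8;python3 ang.py 8
python3 - <<'E'
from meas import *
im,c,o,_=meas("pics/w8.png","p8.npy",430)
for k in("orange","red"):
    d=o[k][:2]-[.562,.0095];print(k,np.degrees(np.arctan2(d[1],d[0]))%360,np.linalg.norm(d))
E
```

```text
time: 9.38
position: [0.6081, -0.0097, 0.2594]
tool_rot: [-0.949, 1.349, 0.947]
ft_force: [-0.6, -0.1, -0.6]
grip_width: 0.008
time: 9.5
position: [0.6076, -0.0093, 0.2598]
tool_rot: [-0.95, 1.347, 0.949]
ft_force: [-0.1, 0.4, -0.8]
grip_width: 0.005
9.5 [ 0.6076 -0.0093  0.2598] yang 160.16 [-0.09  0.37 -0.77]
red (np.int32(96), (np.float64(206.6), np.float64(47.0)), (np.int32(200), np.int32(40), np.int32(13), np.int32(13))) (np.float64(204.2909215858733), np.float64(0.10445297557328165))
 vert [213.2  52.7] (np.float64(203.79378495547778), np.float64(0.09652221329750317))
 vert [208.8  39.2] (np.float64(200.81786245203793), np.float64(0.10788883711768003))
 vert [197.9  50.1] (np.float64(208.57012063636114), np.float64(0.10871863781458371))
white (np.int32(11), (np.float64(282.5), np.float64(18.3)), (np.int32(282), np.int32(16), np.int32(2), np.int32(6))) 159.9714 0.0999
white (np.int32(10), (np.float64(301.4), np.float64(20.1)), (np.int32(301), np.int32(18), np.int32(2), np.int32(6))) 149.6883 0.1
white (np.int32(27), (np.float64(319.8), np.float64(23.7)), (np.int32(318), np.int32
[... 2048 characters left out ...]
f C [282.16397617 126.51016837]
red (np.int32(96), (np.float64(206.6), np.float64(47.0)), (np.int32(200), np.int32(40), np.int32(13), np.int32(14))) [ 0.4668 -0.0335  0.031 ]
orange (np.int32(194), (np.float64(216.2), np.float64(59.6)), (np.int32(209), np.int32(52), np.int32(16), np.int32(16))) [ 0.4864 -0.0245  0.072 ]
green (np.int32(461), (np.float64(373.3), np.float64(193.4)), (np.int32(361), np.int32(182), np.int32(25), np.int32(24))) [0.6593 0.0765 0.037 ]
blue (np.int32(32795), (np.float64(280.1), np.float64(113.0)), (np.int32(155), np.int32(0), np.int32(242), np.int32(241))) [0.5488 0.0121 0.03  ]
orange 204.23762205617732 0.08288663884385687
red 204.2909215858733 0.10445297557328165
```

View pics/w8.png

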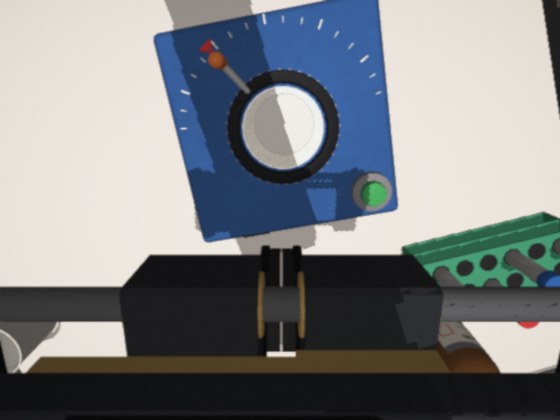

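The view from above agrees, with the knob at 204.2° and the red mark at 204.3°. The viewer has not shifted. Now I'll hover over the lamp at (0.659, 0.0765), turning the tool to keep clear of the rack.

```bash
python3 -m pendant '[{"travel":[0.02,-0.005,0.03],"twist":-0.12},{"travel":[0.06,-0.012,0.065],"twist":-0.24},{"travel":[0.1,-0.0193,0.098],"twist":-0.35},{"travel":[0.15,-0.0193,0.098],"twist":-0.35},{"travel":[0.19,-0.0193,0.098],"twist":-0.35},{"travel":[0.19,-0.0193,0.098],"twist":-0.35},{"travel":[0.19,-0.0193,0.098],"twist":-0.35}]';python3 look.py 9; python3 - <<'E'
from h import *
cv2.imwrite("pics/s9.png",ctrl.get_image("scene")[:,:,::-1]); im=cv2.imread("pics/s9.png")
cv2.imwrite("pics/s9c.png",cv2.resize(im[130:270,200:350],None,fx=4,fy=4,interpolation=cv2.INTER_CUBIC))
E
```

```text
time: 10.42
position: [0.6611, 0.0773, 0.0729]
tool_rot: [-1.213, 1.198, 1.208]
ft_force: [-0.1, -0.0, 0.5]
grip_width: 0.01
10.425 [0.6611 0.0773 0.0729] yang -179.76 [-0.07 -0.    0.53]
```

View pics/w9.png

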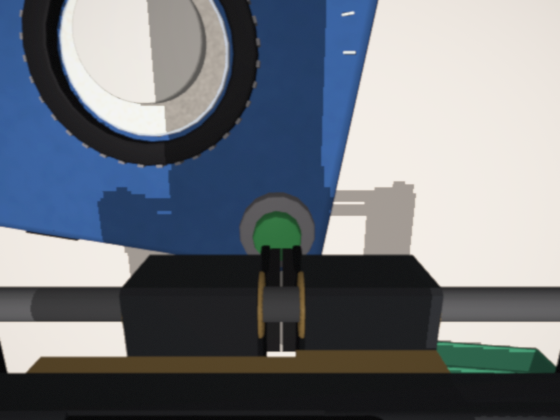

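View pics/s9c.png

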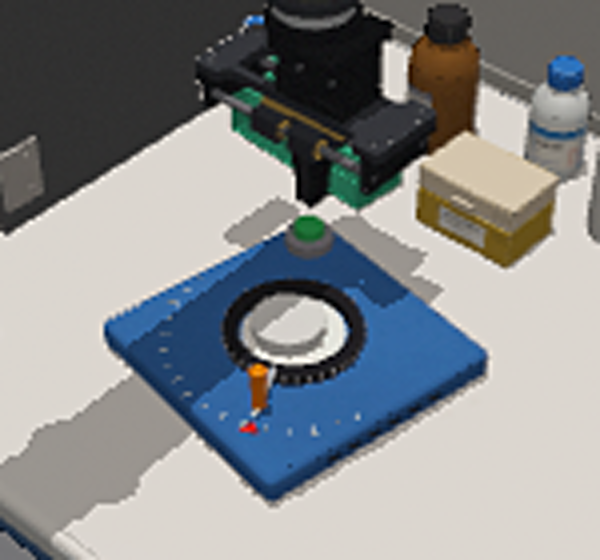

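```bash
python3 - <<'E'
from h import *
from scipy.optimize import least_squares
im=cv2.imread("pics/w9.png");p=np.load("p9.npy");c=cam("wrist",(p[:3],p[3:]))
h=cv2.cvtColor(im,cv2.COLOR_BGR2HSV);m=(h[...,0]>45)&(h[...,0]<85)&(h[...,1]>110);m[252:]=0;m[:,:240]=0;m[:,320:]=0
pts=[]
for r in range(205,250):
    x=np.where(m[r])[0]
    if len(x)>6: pts+=[(x[0]-.5,r),(x[-1]+.5,r)]
print(pts[::8])
for z in (.037,.041,.045,.049):
    P=np.array([ray(c,q,z)[:2] for q in pts])
    s=least_squares(lambda v:np.hypot(P[:,0]-v[0],P[:,1]-v[1])-v[2],[.66,.077,.013],loss="soft_l1",f_scale=.0005).x
    K=cam("wrist",(np.load("p8.npy")[:3],np.load("p8.npy")[3:]))
    print(z,s.round(4),"w8",ray(K,(373.3,193.4),z).round(4),"top",ray(cam("top"),(272.4,180.4),z).round(4))
E
```

```text
[(np.float64(272.5), 212), (np.float64(262.5), 216), (np.float64(258.5), 220), (np.float64(256.5), 224), (np.float64(254.5), 228), (np.float64(253.5), 232), (np.float64(252.5), 236), (np.float64(253.5), 240), (np.float64(254.5), 244), (np.float64(255.5), 248)]
0.037 [0.6592 0.0746 0.0133] w8 [0.6592 0.0763 0.037 ] top [0.6582 0.0746 0.037 ]
0.041 [0.6578 0.0746 0.0131] w8 [0.6579 0.0756 0.041 ] top [0.6573 0.0744 0.041 ]
0.045 [0.6563 0.0747 0.0128] w8 [0.6567 0.075  0.045 ] top [0.6563 0.0743 0.045 ]
0.049 [0.6548 0.0747 0.0125] w8 [0.6554 0.0743 0.049 ] top [0.6554 0.0741 0.049 ]
```

The views agree on a lamp top near z 0.045 at (0.6565, 0.0748). I'll shift over it and descend just above.

```bash
python3 -m pendant '[{"travel":[0.01,0.0046,-0.0025],"twist":0},{"travel":[0.022,0.0046,-0.0025],"twist":0},{"travel":[0.022,0.0046,-0.0025],"twist":0},{"travel":[0.022,0.0046,-0.0025],"twist":0}]';python3 look.py 10
```

```text
time: 11.02
position: [0.6569, 0.0747, 0.0513]
tool_rot: [-1.213, 1.198, 1.207]
ft_force: [-1.3, -0.2, 2.5]
grip_width: 0.006
11.025 [0.6569 0.0747 0.0513] yang -179.78 [-1.28 -0.18  2.46]
```

View pics/w10.png

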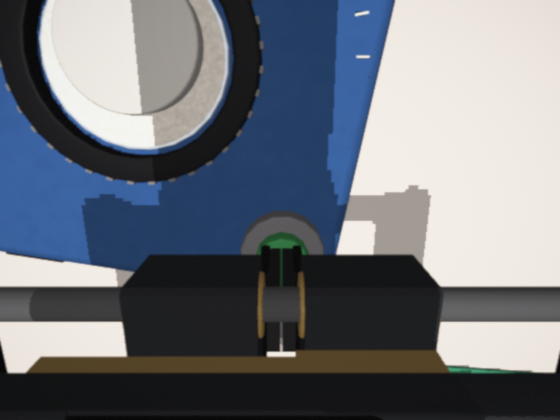

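Fingertip is centred over the button (column 282). Now pressing in small steps.

```bash
python3 -m pendant '[{"travel":[0.002,0,0],"twist":0},{"travel":[0.002,0,0],"twist":0},{"travel":[0.002,0,0],"twist":0}]';python3 -m pendant '[{"travel":[0.002,0,0],"twist":0},{"travel":[0.004,0,0],"twist":0},{"travel":[0.004,0,0],"twist":0}]';python3 -m pendant '[{"travel":[0.002,0,0],"twist":0},{"travel":[0.003,0,0],"twist":0},{"travel":[0.003,0,0],"twist":0}]'
```

```text
time: 11.45
position: [0.6572, 0.0748, 0.0496]
tool_rot: [-1.213, 1.197, 1.207]
ft_force: [-0.7, -0.2, 3.7]
grip_width: 0.01
time: 11.82
position: [0.6572, 0.0748, 0.0464]
tool_rot: [-1.213, 1.197, 1.207]
ft_force: [-3.7, -0.6, 7.1]
grip_width: 0.004
time: 12.2
position: [0.6573, 0.0748, 0.0462]
tool_rot: [-1.212, 1.196, 1.208]
ft_force: [-8.6, -1.3, 17.0]
grip_width: 0.007
```

```bash
python3 look.py 11; python3 - <<'E'
from h import *
im=ctrl.get_image("scene")[:,:,::-1]
cv2.imwrite("pics/s11c.png",cv2.resize(im[165:225,245:315],None,fx=8,fy=8,interpolation=cv2.INTER_CUBIC))
print(ctrl.get_state()["ft_force"])
c=cam("wrist",(np.load("p11.npy")[:3],np.load("p11.npy")[3:]));print(ray(c,(282,208),.045))
a=cv2.imread("pics/w10.png")[180:270,210:350];b=cv2.imread("pics/w11.png")[180:270,210:350]
cv2.imwrite("pics/w1011.png",cv2.resize(np.hstack([a,b]),None,fx=2.8,fy=2.8))
E
```

```text
12.2 [0.6573 0.0748 0.0462] yang -179.79 [-8.59 -1.29 17.04]
[-8.00088363 -0.57824368 16.6059721 ]
[0.62974978 0.07476346 0.045     ]
```

View pics/s11c.png

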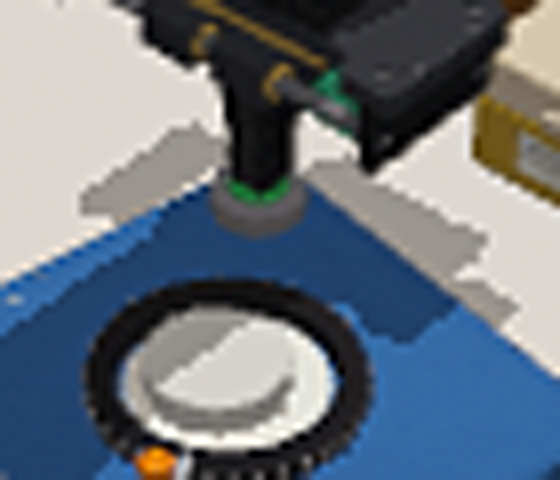

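View pics/w1011.png

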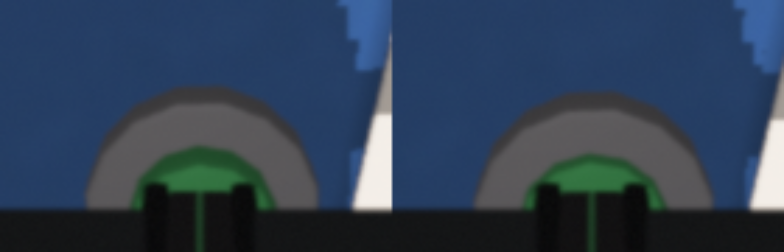

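The button is still proud of its collar, with less green side visible, and the force climbs steeply from 7 N to 17 N with almost no travel. It is at its stop. Releasing now.

```bash
python3 -m pendant '[{"travel":[-0.004,0,0],"twist":0},{"travel":[-0.012,0,0],"twist":0},{"travel":[-0.04,0,0],"twist":0},{"travel":[-0.09,0,0],"twist":0},{"travel":[-0.14,0.01,-0.03],"twist":0.1},{"travel":[-0.19,0.03,-0.06],"twist":0.2},{"travel":[-0.21,0.05,-0.085],"twist":0.35},{"travel":[-0.21,0.05,-0.085],"twist":0.35},{"travel":[-0.21,0.05,-0.085],"twist":0.35}]';python3 look.py 12
python3 - <<'E'
from meas import *
C=[.562,.0095]
im,c,o,(H,S,V)=meas("pics/w12.png","p12.npy",430)
for k in("orange","red"):
    d=o[k][:2]-C;print(k,np.degrees(np.arctan2(d[1],d[0]))%360,np.linalg.norm(d))
t=ctrl.get_image("top")[:,:,::-1];cv2.imwrite("pics/t12.png",t)
E
python3 ang.py 12|grep -v white
```

```text
time: 13.42
position: [0.6057, -0.0102, 0.2543]
tool_rot: [-0.95, 1.341, 0.951]
ft_force: [-0.3, -0.2, 0.2]
grip_width: -0.001
13.425 [ 0.6057 -0.0102  0.2543] yang 160.3 [-0.29 -0.22  0.18]
red (np.int32(100), (np.float64(206.4), np.float64(47.3)), (np.int32(200), np.int32(40), np.int32(13), np.int32(14))) [ 0.467  -0.0334  0.031 ]
orange (np.int32(196), (np.float64(216.2), np.float64(60.2)), (np.int32(209), np.int32(53), np.int32(16), np.int32(16))) [ 0.4865 -0.0245  0.072 ]
green (np.int32(474), (np.float64(374.8), np.float64(195.6)), (np.int32(363), np.int32(184), np.int32(25), np.int32(24))) [0.6592 0.0766 0.037 ]
blue (np.int32(33648), (np.float64(280.3), np.float64(114.0)), (np.int32(153), np.int32(0), np.int32(246), np.int32(244))) [0.5485 0.0118 0.03  ]
orange 204.24349504372498 0.08281340470558084
red 204.2734760949961 0.10424147946042196
red (np.int32(100), (np.float64(206.4), np.float64(47.3)), (np.int32(200), np.int32(40), np.int32(13), np.int32(14))) (np.float64(204.27343009042937), np.float64(0.10424200035964395))
 vert [198.  50.] (np.float64(208.22772618627255), np.float64(0.10841088259867104))
 vert [212.4  53.6] (np.float64(204.25887457352553), np.float64(0.09649651934765713))
 vert [208.8  39.2] (np.float64(200.64208568295655), np.float64(0.10770911688631138))
pix of C [282.72247802 127.97460575]
```

View pics/w12.png

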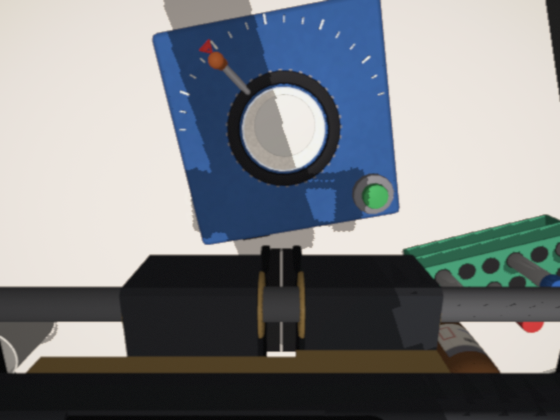

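View pics/t12.png

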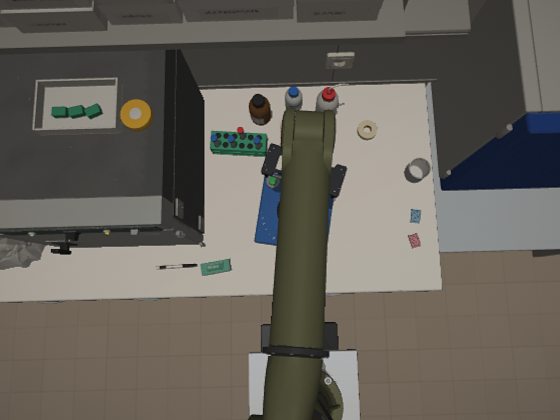

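```bash
python3 -c "
from bench import ctrl
print(ctrl.close_job())"
```

```text
the job is handed in; nothing more can be done
None
```

I pushed the orange knob round its arc with the shut fingers until the pointer stood at the red mark. I then pressed the green lamp button to its stop, let it up and handed the job in at about 13.5 s.

**Lever:** the last wrist picture put the lever at 204.2° and the red tip at 204.3°. A close-up taken while still touching the knob read the pointer at 204.8° and the red tip at 204.5°. These agree to within about 0.4°. The measured force during the lever push stayed at about 2 N in the readings at the end of each move.

**Lamp:** the button went down by about 5–6 mm. The force then rose from 7 N to 17 N with almost no further travel, so I took it as fully down. After I lifted off, the picture showed it back where it was, to within the measurement. There was about 8 N of sideways load during that press.

**Other things:** the viewer measured unmoved after the press. The dish is still on the window, and the bystanders look undisturbed in the top view.

**Disagreement:** the pictures put the lamp top at about 45 mm above the bench, but the fingers first felt it at about 51–52 mm. I went by the force.

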